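Hold the pedal bin open and ease it shut

TASK

Hold the little pedal bin open for me: press its pedal right down with your fingertips so the lid stands wide open, and keep it there for about three seconds while I drop the used coffee capsules in. Then let the pedal come up slowly under your fingers (a couple of seconds is right), so that the lid settles shut without slamming, and move your hand clear. Work the bin by its pedal alone: do not touch the lid, do not lift, tip or shove the bin, and leave the other things on the counter where they are.

Things in the scene. Friction and masses are not known exactly. Their poses are not given: they have to be found in the camera images.
- bin: a small free-standing brushed-steel pedal bin (3 litres, 1.2 to 1.7 kg in all, round, 170 mm across, 263 mm high with its domed lid; it stands loose on the counter). Origin under its centre, on the counter; its own -x axis points to the pedal (the bin's front), its +x to the lid hinge at the back, z up
- pedal_pad (a point): the point to press, on the pedal's top face: 140 mm in front of the bin's axis (55 mm in front of its wall), 48 mm above the counter at rest, about 31 mm lower when fully down. The pedal is a flat steel tongue out of a slot at the bin's foot; its pad is 42 mm wide and reaches from 29 to 75 mm in front of the wall, with free room above and beside it
- bin_pedal (a joint): pedal angle in rad: 0 at rest (up), 0.22 fully down at its stop. The pedal turns about a level axis (bin's y) through the bin's axis, 20 mm above the counter. Pressing it at the pad takes about 4 to 8 N at first and about 2 to 4 N when the lid is open; the weight of the lid and a light spring bring it back up
- bin_lid (a joint): lid angle in rad: 0 shut, about 1.25 fully open. The lid hinges at the back of the bin, 236 mm above the counter, and is linked to the pedal: it turns 5.7 times the pedal angle, i.e. about 41 rad per metre of pad travel. Nothing damps it: released, it falls and slams
- lid_front (a point): front edge of the lid, above the pedal side: 88 mm in front of the bin's axis and 241 mm above the counter when shut; it swings up and back as the lid opens
- mug: not part of the job: a white ceramic mug, 82 mm across and 92 mm high, handle to one side; origin under its centre
- tumbler: not part of the job: a clear glass tumbler, 80 mm across the rim and 98 mm high; origin under its centre
- tumbler2: not part of the job: a second glass tumbler like the first, off to the right; origin under its centre
- milk_jug: not part of the job: a steel milk frothing jug, 90 mm across at the foot and 105 mm high, with a loop handle; origin under its centre
- spoon: not part of the job: a steel spoon 150 mm long lying on the counter; origin under its middle, x towards its bowl
- sugar_jar: not part of the job: a glass jar with a dark lid, 84 mm across and 130 mm high; origin under its centre
- carafe: not part of the job: a steel insulated carafe with a black loop handle, 120 mm across and 226 mm high; origin under its centre

How it is judged:
By the outcome, as a careful person would: the job done as asked, in the order asked, and still so for the second after the job is handed in, with the robot touching nothing.
It also fails if it takes over 48 s, if anything falls off the work surface, if the arm or the gripper's body presses on something with over 40 N, if the wrist force passes 120 N, or if a joint passes its speed limit or range.

ROBOT

A 6-joint arm with a two-finger parallel gripper is mounted at the origin on the work surface. World frame = base frame: x ahead of the robot, y to its left, z up, the work surface at z = 0. Lengths are in m, angles in rad, forces in N, time in s.
With the tool pointing down it reaches from about 0.325 to 0.775 m from the base axis. Payload 5.5 kg.
Tool frame: the origin (TCP) lies at the very end of the fingers, on their centre line; the grasp point (between the pads) lies 19 mm behind it (robot.pinch_z is the distance from the TCP to the grasp point, in m); z points along the fingers, y is the line along which they close (so a half turn about z gives the same grasp; the last joint's range is limited). The gripper opens to 85 mm and grips with 20 to 120 N. Pads are 22 mm wide; open, the fingers measure 114 mm over their backs; the gripper's body (76 mm by 85 mm) begins 54 mm behind the grasp point. The pads swing forward as they close: fully open they stand 13 mm farther back than shut.
Start: joints at [1.117, 0.091, 1.231, -0, 1.82, -0.057], TCP at [0.232, 0.553, 0.231] pointing down, gripper open.
Joint ranges: [-2.87, 2.87], [-0.86, 2.18], [0.17, 2.46], [-1.51, 4.65], [0.06, 2.69], [-2.65, 2.65]. Speed limits (rad/s): [2.57, 2.57, 3.01, 3.14, 3.14, 3.14].

INTERFACE

Orientations are given as a unit quaternion [w, x, y, z].
In Python, from workcell import robot gives the robot as it stands.
- The arm moves only by the tool servo_tool, never from a script. Its argument "rows" is one flat list of numbers, 4 for each row, row after row: the shift along the tool's x, y, z in mm, then the turn about the tool's z in rad. A call has 1 to 5 rows; each row shifts and turns the commanded pose from where the row before left it, along the tool's axes as they then stand; what a row does not reach is not made up. A row lasts 1/12 s, in which the tool goes at most 41.7 mm and 7.16 degrees, less where a joint would pass 70% of its speed; a pose out of reach is approached as far as the arm can. A call with a gripper value outside its range is refused whole. "gripper" is the opening, from 0 (shut) to 1 (fully open), set as the call begins (left out, the last holds). The fingers move at their own pace and stop on an object; the grip force is fixed at half the most. Time passes only in rows, so rows that do not move let the fingers close. It gives the time, the measured TCP pose, the force, the opening and the grip force at its end, in the units of the state.
- robot.observe(): the state, without advancing time (a new reading comes with each control period).
- robot.read_camera(name): name is "side" or "top"; returns the picture (384x512x3 uint8, blue, green, red); there is no depth.
- robot.camera_info(name): a dict with "fx", "fy", "cx", "cy" (pixels), "k1" (the pictures are not rectified: a ray, as slopes to the right and down, at radius r is drawn at 1 + k1 r^2 times it, then the intrinsics apply), "position" and "orientation" of the camera in the world. Camera axes: x right, y up, looking along -z (the intrinsics and any distortion apply to the point x, -y, -z); pixel columns grow to the right and rows downward; lengths in m; the calibration is good to about 2 mm. A picture is of the moment at which its call begins. camera_info takes no time and is no camera call.
- robot.close_job(): hands the job in; it is judged then, once.
Trained networks look in the newest picture that a camera, given by its name, has taken for a name from the list of things; names that differ only in an ending like _2 or _b are one class to them, and where a whole thing is asked for, a point or a joint stands for the part that bears it (a point fixed in the world has none). Each returns a list of dicts, best first, with "p" (0 to 1); they miss things now and then, are a little off and sometimes report something else, mostly with a low value. They report only what shows in the picture. A call takes as long as a camera call.
- robot.boxes_of(target, camera): "rect" ([centre column, centre row, width, height] in pixels, round what is visible of it).
- robot.cut_out(target, camera): "mask" (384x512 bool, what is visible of it) and "rect" ([centre column, centre row, width, height] in pixels, round what is visible of it).
- robot.mark_of(target, camera): "point" ([column, row] in pixels: a listed point, or the origin of a listed thing).
The state is a dict: "t": time; "joints": joint angles; "dq": joint speeds; "tau": joint torques, N m; "eef_pos": TCP position; "tool_rot": TCP orientation; "wrist_force": force on the tool from outside, world axes, zero at the start; "moment": the same for the moment, N m; "finger_gap": finger opening in m; "finger_force": force on a finger pad.
Only numpy, scipy, OpenCV 4.12 (cv2) and the standard library are available. Lean on these libraries where they do the work, as an engineer would, in place of code of your own. Each camera call takes 0.05 s, during which the arm holds its last target. There are 200 camera calls.

## Working session

There is one attempt and no reset: what is moved stays moved. The work goes in short steps, Python scripts to look and compute and a tool call to move; the robot and the scene stay as the last step left them, time stands still between calls to the robot, and variables do not carry over. Pictures are saved under pics/ and viewed, at most 10 in all, crops included, and the job is handed in when it is done.

Besides the shell and the picture viewer there is one more tool, called after "Request:" in YAML: its name, and indented under it one key for each argument. servo_tool: Moves the arm, as the interface text tells. Its arguments: {"type":"object","properties":{"rows":{"type":"array"},"gripper":{"type":"number"}},"required":["rows"]}

```bash
mkdir -p pics; cat > h.py <<'E'
import numpy as np, cv2
from scipy.spatial.transform import Rotation as R
from workcell import robot
def rot(q): return R.from_quat([q[1],q[2],q[3],q[0]]).as_matrix()
def ray(cam,px):
    c=robot.camera_info(cam); d=np.array([(px[0]-c['cx'])/c['fx'],(px[1]-c['cy'])/c['fy']]); u=d.copy()
    for _ in range(30): u=d/(1+c['k1']*(u@u))
    return np.array(c['position']), rot(c['orientation'])@np.array([u[0],-u[1],-1])
def onz(cam,px,z):
    p,d=ray(cam,px); return p+d*(z-p[2])/d[2]
def proj(cam,X):
    c=robot.camera_info(cam); v=rot(c['orientation']).T@(np.array(X)-c['position']); u=np.array([v[0],-v[1]])/-v[2]
    u=u*(1+c['k1']*(u@u)); return np.array([u[0]*c['fx']+c['cx'],u[1]*c['fy']+c['cy']])
def tri(a,b):
    (p,d),(q,e)=ray('side',a),ray('top',b)
    s=np.linalg.lstsq(np.c_[d,-e],q-p,rcond=None)[0]
    A,B=p+s[0]*d,q+s[1]*e; return (A+B)/2,np.linalg.norm(A-B)
E
python3 - <<'E'
from h import *
for c in('side','top'):
    cv2.imwrite(f'pics/{c}0.png',robot.read_camera(c)); print(c,robot.camera_info(c)['position'])
P={}
for n,z in [('pedal_pad',.048),('bin',0),('lid_front',.241),('mug',0),('tumbler',0),('tumbler2',0),('milk_jug',0),('spoon',0),('sugar_jar',0),('carafe',0)]:
    for c in('side','top'):
        for m in robot.mark_of(n,c)[:2]:
            print(n,c,round(m['p'],2),np.round(m['point']),np.round(onz(c,m['point'],z),3)); P.setdefault((n,c),m['point'])
    if (n,'side') in P and (n,'top') in P: print('  tri',tri(P[n,'side'],P[n,'top']))
s=robot.observe(); print(s['t'],s['eef_pos'],rot(s['tool_rot']).round(2),s['finger_gap'])
E
```

```text
side [-0.10458229 -1.11958595  1.63407257]
top [ 0.26760766 -0.00572523  1.73914399]
pedal_pad side 0.43 [253. 234.] [ 0.492 -0.144  0.048]
pedal_pad top 0.65 [295. 215.] [ 0.5   -0.153  0.048]
  tri (array([ 0.4938719 , -0.15045751,  0.0562706 ]), np.float64(0.009770724376630123))
bin side 0.9 [285. 230.] [ 0.635 -0.163  0.   ]
bin side 0.29 [323. 288.] [ 0.615 -0.471  0.   ]
bin top 0.63 [298. 183.] [ 0.639 -0.174  0.   ]
  tri (array([ 0.63253738, -0.17137566,  0.01385883]), np.float64(0.007363311253996037))
lid_front side 0.84 [268. 201.] [ 0.544 -0.159  0.241]
lid_front side 0.44 [258. 234.] [ 0.434 -0.269  0.241]
lid_front top 0.56 [300. 189.] [ 0.563 -0.158  0.241]
lid_front top 0.55 [246. 217.] [0.472 0.035 0.241]
  tri (array([ 0.55618339, -0.15538713,  0.2337659 ]), np.float64(0.01765110172583915))
mug side 0.55 [259. 206.] [0.609 0.005 0.   ]
mug top 0.86 [256. 189.] [ 0.616 -0.001  0.   ]
  tri (array([ 6.10779859e-01, -1.27452612e-04,  6.11931837e-03]), np.float64(0.008584659944038597))
tumbler side 0.89 [323. 289.] [ 0.613 -0.47   0.   ]
tumbler side 0.57 [288. 265.] [ 
[... 801 characters left out ...]
]
  tri (array([ 0.43594692, -0.35348654,  0.02531289]), np.float64(0.011981311754064803))
sugar_jar side 0.72 [282. 326.] [ 0.394 -0.522  0.   ]
sugar_jar top 0.69 [389. 238.] [ 0.403 -0.524  0.   ]
sugar_jar top 0.24 [334. 199.] [ 0.568 -0.315  0.   ]
  tri (array([ 0.39893391, -0.52298505, -0.00165778]), np.float64(0.008679720553530513))
carafe side 0.55 [201. 150.] [0.54 0.44 0.  ]
carafe side 0.37 [261. 208.] [ 0.606 -0.012  0.   ]
carafe top 0.66 [139. 207.] [0.555 0.478 0.   ]
  tri (array([ 0.5636052 ,  0.49477752, -0.05757645]), np.float64(0.002713632576753791))
1.1 [0.23187903 0.55339839 0.23127926] [[-0.92  0.39  0.  ]
 [ 0.39  0.92 -0.  ]
 [-0.   -0.   -1.  ]] 0.08575272610972222
```

View pics/side0.png

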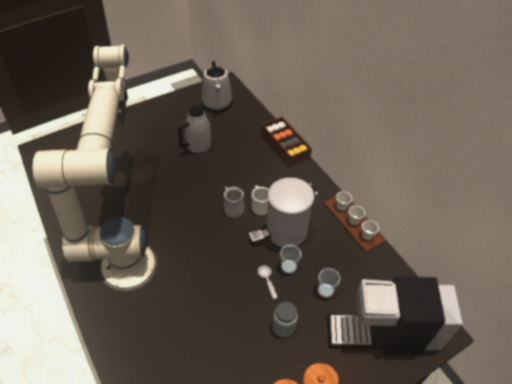

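View pics/top0.png

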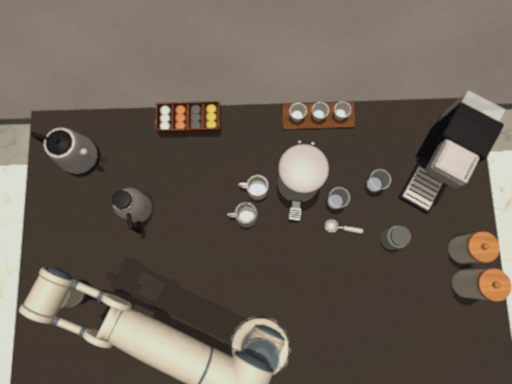

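The side view shows the pedal at about (258,236) and the bin at about (288,215). The top view shows the pedal at (295,212) and the bin lid at (303,169), with the mug and jug to the left at (257,187) and (245,214). The network fixes agree: bin axis at about (0.637,-0.170), pad at about (0.496,-0.149).

Request:
servo_tool:
  rows: [-12, -12, 0, 0, -24, -26, 0, -0.09, -26, -28, 0, -0.09, -26, -28, 0, -0.08, -20, -31, 0, 0]
  gripper: 0

```text
t: 1.52
eef_pos: [0.3022, 0.4021, 0.2312]
tool_rot: [0.0, 0.066, 0.998, 0.0]
wrist_force: [1.4, -0.4, 0.3]
finger_gap: 0.0258
finger_force: 0.0
```

Request:
servo_tool:
  rows: [-18, -33, 0, 0, -18, -33, 0, 0, -18, -33, 0, 0, -18, -33, 0, 0, -18, -33, 0, 0]

```text
t: 1.93
eef_pos: [0.3685, 0.2261, 0.2315]
tool_rot: [0.0, 0.068, 0.998, 0.0]
wrist_force: [2.6, -1.1, -0.2]
finger_gap: -0.0001
finger_force: 0.0
```

Request:
servo_tool:
  rows: [-18, -33, 0, 0, -18, -33, 0, 0, -18, -33, 0, 0, -18, -33, 0, 0, -18, -33, 0, 0]

```text
t: 2.35
eef_pos: [0.4352, 0.0502, 0.2317]
tool_rot: [0.001, 0.068, 0.998, 0.0]
wrist_force: [0.0, -0.5, 0.1]
finger_gap: 0.0001
finger_force: 0.0
```

```bash
cat > w.py <<'E'
from h import *
import sys
s=robot.observe(); M=rot(s['tool_rot']); t=np.array([float(a) for a in sys.argv[1:4]]); 
x=M[:,0]; print(s['t'],np.round(s['eef_pos'],4),'xang',np.degrees(np.arctan2(x[1],x[0])).round(1),'tool mm',(1000*M.T@(t-s['eef_pos'])).round(1),'F',np.round(s['wrist_force'],1),s['finger_gap'])
E
python3 w.py 0.490 -0.149 0.12
```

```text
2.35 [0.4352 0.0502 0.2317] xang 172.2 tool mm [ -81.3 -189.9  111.7] F [ 0.  -0.5  0.1] 6.933693943622799e-05
```

Request:
servo_tool:
  rows: [-15, -34, 0, 0, -15, -34, 0, 0, -15, -34, 0, 0, -15, -34, 0, 0, -13, -30, 5, 0]

```text
t: 2.77
eef_pos: [0.4852, -0.1249, 0.2274]
tool_rot: [0.001, 0.069, 0.998, -0.0]
wrist_force: [0.6, 0.0, 0.5]
finger_gap: -0.0001
finger_force: 0.0
```

Request:
servo_tool:
  rows: [-5, -14, 20, 0, 0, 0, 28, 0, 0, 0, 25, 0, 0, 0, 14, 0, 0, 0, 0, 0]

```text
t: 3.18
eef_pos: [0.4858, -0.1365, 0.1349]
tool_rot: [-0.003, 0.069, 0.998, 0.001]
wrist_force: [-0.5, 0.1, -0.3]
finger_gap: 0.0
finger_force: 0.0
```

```bash
python3 w.py 0.490 -0.149 0.08; python3 - <<'E'
from h import *
e=np.array(robot.observe()['eef_pos'])
a=[]
for c,o in(('side',(190,170)),('top',(240,130))):
    im=robot.read_camera(c)
    for X in(e,(0.490,-.149,.048)):
        print(c,proj(c,X))
    for n,z in(('pedal_pad',.048),('bin',0)):
        for m in robot.mark_of(n,c)[:1]: print(n,c,m['p'],np.round(m['point'],1),onz(c,m['point'],z))
    a.append(cv2.resize(im[o[1]:o[1]+120,o[0]:o[0]+100],None,fx=4,fy=4,interpolation=cv2.INTER_CUBIC))
cv2.imwrite('pics/c1.png',np.hstack(a))
E
```

```text
3.1833 [ 0.4858 -0.1365  0.1349] xang 172.1 tool mm [ -6.2 -11.9  54.9] F [-0.5  0.1 -0.3] 3.620835610773345e-05
side [251.40593439 220.27633931]
side [253.52846569 235.13964584]
pedal_pad side 0.58 [252.9 237.8] [ 0.48123608 -0.15911633  0.048     ]
bin side 0.91 [287.8 228.1] [ 0.65185443 -0.15889236  0.        ]
top [293.07588504 215.57348341]
top [294.54063519 217.47697065]
bin top 0.97 [297.4 184.2] [ 0.63287758 -0.17084056  0.        ]
```

View pics/c1.png

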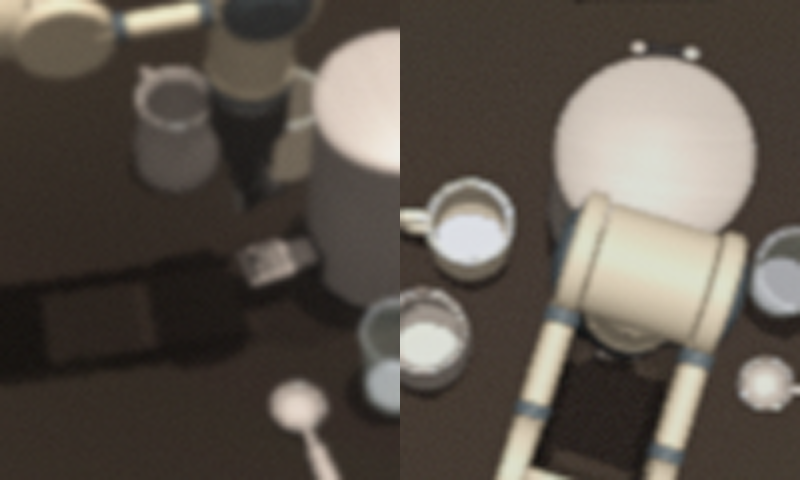

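The side crop shows the closed fingertips at about (251,221), just above the pedal, whose pad runs about (250–262, 230–241). In the top crop the wrist, seen at height, overlaps the lid, so I need to check wrist clearance against the lid's swing.

```bash
python3 - <<'E'
from h import *
e=np.array(robot.observe()['eef_pos']); u=np.array([-.990,.139,0]); b=np.array([.636,-.170,0])
for h in(.073,.15,.2,.25,.3,.35):
    p=e+[0,0,h]; print(h,'side',proj('side',p).round(),'top',proj('top',p).round(),'top+60mm to bin',proj('top',p-u*.06).round())
print('pedal rest: r=114..160 side:',[proj('side',b+u*r+[0,0,.048]).round(1) for r in(.114,.140,.160)])
im=robot.read_camera('side')
cv2.imwrite('pics/c2.png',cv2.resize(im[120:270,180:340],None,fx=5,fy=4,interpolation=cv2.INTER_CUBIC))
E
```

```text
0.073 side [252. 207.] top [295. 212.] top+60mm to bin [296. 195.]
0.15 side [253. 194.] top [297. 208.] top+60mm to bin [298. 191.]
0.2 side [253. 185.] top [298. 206.] top+60mm to bin [300. 188.]
0.25 side [253. 176.] top [299. 204.] top+60mm to bin [301. 185.]
0.3 side [253. 166.] top [301. 201.] top+60mm to bin [303. 182.]
0.35 side [254. 155.] top [302. 198.] top+60mm to bin [304. 178.]
pedal rest: r=114..160 side: [array([261.3, 232.8]), array([255.3, 234.7]), array([250.7, 236.1])]
```

View pics/c2.png

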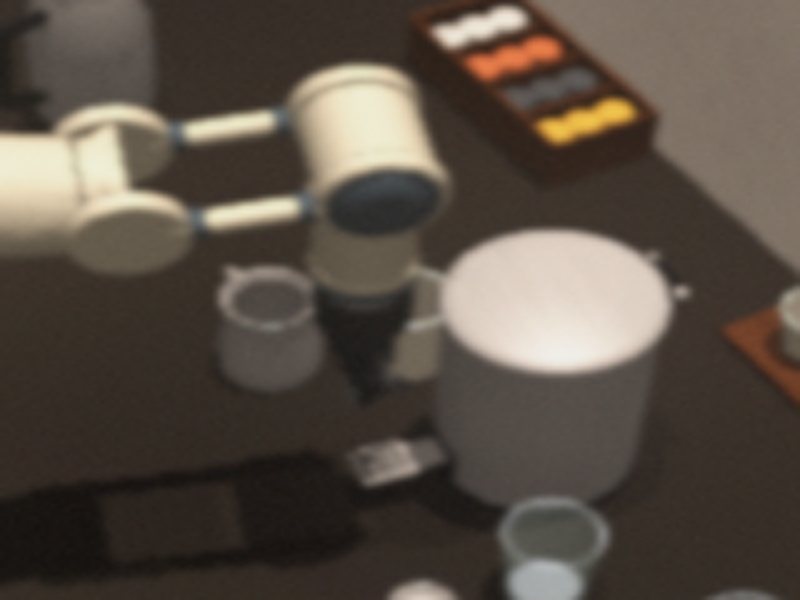

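```bash
python3 w.py 0.488 -0.151 0.06
```

```text
3.5333 [ 0.4884 -0.137   0.141 ] xang 172.2 tool mm [ -1.3 -13.9  81. ] F [-0.3 -0.8 -0.2] 9.18314196857636e-05
```

Request:
servo_tool:
  rows: [0, -4, 10, 0, -1, -5, 20, 0, 0, -5, 20, 0, 0, 0, 16, 0, 0, 0, 10, 0]

```text
t: 3.95
eef_pos: [0.4857, -0.151, 0.0607]
tool_rot: [-0.001, 0.069, 0.998, 0.0]
wrist_force: [-0.2, 1.0, 0.2]
finger_gap: -0.0001
finger_force: 0.0
```

Request:
servo_tool:
  rows: [0, 0, 4, 0, 0, 0, 1, 0, 0, 0, 0, 0, 0, 0, 0, 0, 0, 0, 0, 0]

```text
t: 4.37
eef_pos: [0.4875, -0.1511, 0.0596]
tool_rot: [0.001, 0.068, 0.998, -0.0]
wrist_force: [0.4, -0.8, 0.4]
finger_gap: -0.0002
finger_force: 0.0
```

```bash
python3 w.py 0.488 -0.151 0.048; python3 - <<'E'
from h import *
im=robot.read_camera('side')
cv2.imwrite('pics/c3.png',cv2.resize(im[190:260,220:300],None,fx=10,fy=8,interpolation=cv2.INTER_CUBIC))
E
```

```text
4.3667 [ 0.4875 -0.1511  0.0596] xang 172.2 tool mm [-0.4  0.2 11.6] F [ 0.4 -0.8  0.4] -0.0002411697904748599
```

View pics/c3.png

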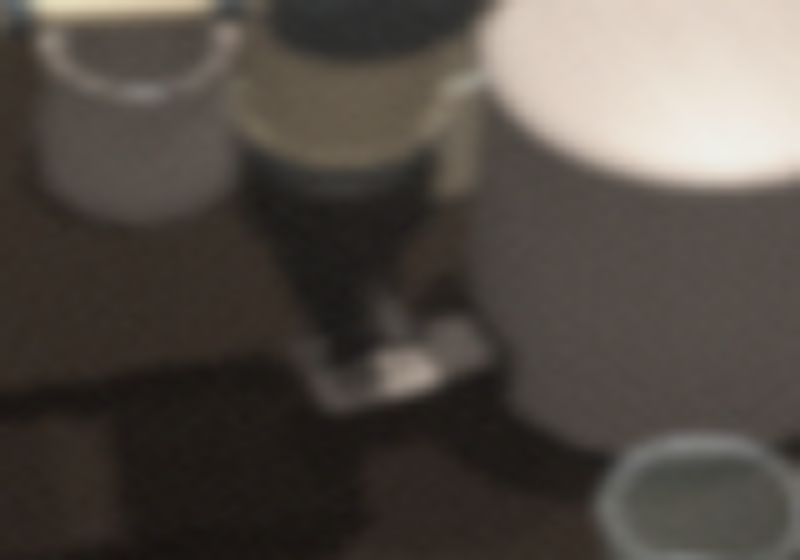

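The fingertips hang over the outer half of the pedal pad: tip at about (255,237), pad centre at about (257,235). I'll shift a few mm toward the bin and then press slowly.

Request:
servo_tool:
  rows: [-2, -1, 2, 0, -2, -1, 3, 0, 0, 0, 3, 0, 0, 0, 2, 0, 0, 0, 1, 0]

```text
t: 4.83
eef_pos: [0.4904, -0.1535, 0.0475]
tool_rot: [-0.0, 0.068, 0.998, -0.0]
wrist_force: [-3.4, 0.6, 7.5]
finger_gap: 0.0003
finger_force: 3.4
```

Request:
servo_tool:
  rows: [0, 0, 1, 0, 0, 0, 1, 0, 0, 0, 1, 0, 0, 0, 1, 0, 0, 0, 1, 0]

```text
t: 5.25
eef_pos: [0.4898, -0.1534, 0.043]
tool_rot: [-0.001, 0.068, 0.998, -0.0]
wrist_force: [-5.8, 0.8, 7.0]
finger_gap: -0.0001
finger_force: 3.8
```

Request:
servo_tool:
  rows: [0, 0, 1, 0, 0, 0, 1, 0, 0, 0, 1, 0, 0, 0, 1, 0, 0, 0, 1, 0]

```text
t: 5.67
eef_pos: [0.4898, -0.1535, 0.0379]
tool_rot: [-0.001, 0.068, 0.998, -0.0]
wrist_force: [-4.3, 1.2, 6.7]
finger_gap: -0.0002
finger_force: 3.6
```

Request:
servo_tool:
  rows: [0.5, 0, 1, 0, 0.5, 0, 1, 0, 0.4, 0, 1, 0, 0.4, 0, 1, 0, 0.2, 0, 1, 0]

```text
t: 6.08
eef_pos: [0.4892, -0.1534, 0.0334]
tool_rot: [0.001, 0.068, 0.998, -0.0]
wrist_force: [-0.3, 1.1, 5.9]
finger_gap: 0.0001
finger_force: 2.9
```

Request:
servo_tool:
  rows: [0.2, 0, 1, 0, 0.2, 0, 1, 0, 0.1, 0, 1, 0, 0.1, 0, 1, 0, 0.1, 0, 1, 0]

```text
t: 6.5
eef_pos: [0.4888, -0.1533, 0.0284]
tool_rot: [0.001, 0.068, 0.998, -0.0]
wrist_force: [-0.4, 0.5, 5.6]
finger_gap: 0.0
finger_force: 2.4
```

Request:
servo_tool:
  rows: [0.1, 0, 1, 0, 0.1, 0, 1, 0, 0, 0, 1, 0, 0, 0, 1, 0, 0, 0, 1, 0]

```text
t: 6.92
eef_pos: [0.4878, -0.1532, 0.0223]
tool_rot: [0.0, 0.068, 0.998, -0.0]
wrist_force: [1.5, -0.6, 3.8]
finger_gap: 0.0004
finger_force: 1.8
```

Request:
servo_tool:
  rows: [0, 0, 1, 0, 0, 0, 1, 0, 0, 0, 1, 0, 0, 0, 0.5, 0, 0, 0, 0.5, 0]

```text
t: 7.33
eef_pos: [0.4873, -0.153, 0.0179]
tool_rot: [-0.0, 0.068, 0.998, 0.0]
wrist_force: [0.9, 0.3, 3.0]
finger_gap: 0.0
finger_force: 1.4
```

Request:
servo_tool:
  rows: [0, 0, 0.5, 0, 0, 0, 0.5, 0, 0, 0, 0, 0]

```text
t: 7.58
eef_pos: [0.4873, -0.153, 0.0169]
tool_rot: [-0.0, 0.068, 0.998, 0.0]
wrist_force: [1.0, -0.4, 2.7]
finger_gap: 0.0
finger_force: 1.0
```

Request:
servo_tool:
  rows: [0, 0, 0.5, 0, 0, 0, 0.5, 0, 0, 0, 0, 0]

```text
t: 7.83
eef_pos: [0.4874, -0.153, 0.0162]
tool_rot: [-0.0, 0.068, 0.998, 0.0]
wrist_force: [-0.3, 0.2, 4.4]
finger_gap: 0.0002
finger_force: 1.9
```

Request:
servo_tool:
  rows: [0, 0, 0.5, 0, 0, 0, 0.5, 0, 0, 0, 0, 0]

```text
t: 8.08
eef_pos: [0.4875, -0.153, 0.0157]
tool_rot: [-0.0, 0.068, 0.998, -0.0]
wrist_force: [-3.1, 0.2, 6.9]
finger_gap: -0.0001
finger_force: 3.5
```

```bash
python3 w.py 0.4873 -0.153 0.016; python3 - <<'E'
from h import *
im=robot.read_camera('side')
cv2.imwrite('pics/c4.png',cv2.resize(im[120:270,180:340],None,fx=5,fy=4,interpolation=cv2.INTER_CUBIC))
E
```

```text
8.0833 [ 0.4875 -0.153   0.0157] xang 172.2 tool mm [ 0.2  0.  -0.3] F [-3.1  0.2  6.9] -6.478019789339037e-05
```

View pics/c4.png

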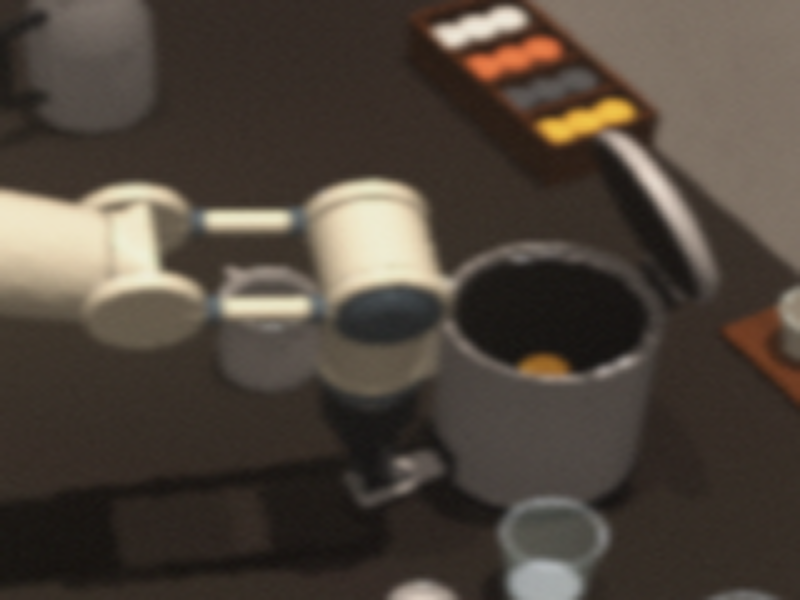

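The lid stands wide open, from about (300,153) to (320,195). The force rise shows the pedal is on its stop, and the bin has not moved. Holding now.

Request:
servo_tool:
  rows: [0, 0, 0, 0, 0, 0, 0, 0, 0, 0, 0, 0, 0, 0, 0, 0, 0, 0, 0, 0]

```text
t: 8.55
eef_pos: [0.4875, -0.153, 0.0157]
tool_rot: [-0.0, 0.068, 0.998, -0.0]
wrist_force: [-2.1, 0.6, 4.9]
finger_gap: -0.0003
finger_force: 3.4
```

Request:
servo_tool:
  rows: [0, 0, 0, 0, 0, 0, 0, 0, 0, 0, 0, 0, 0, 0, 0, 0, 0, 0, 0, 0]

```text
t: 8.97
eef_pos: [0.4875, -0.153, 0.0157]
tool_rot: [-0.0, 0.068, 0.998, -0.0]
wrist_force: [-1.8, 0.6, 6.4]
finger_gap: -0.0
finger_force: 3.4
```

Request:
servo_tool:
  rows: [0, 0, 0, 0, 0, 0, 0, 0, 0, 0, 0, 0, 0, 0, 0, 0, 0, 0, 0, 0]

```text
t: 9.38
eef_pos: [0.4875, -0.153, 0.0157]
tool_rot: [-0.0, 0.068, 0.998, -0.0]
wrist_force: [-2.0, 1.3, 6.6]
finger_gap: -0.0001
finger_force: 3.4
```

Request:
servo_tool:
  rows: [0, 0, 0, 0, 0, 0, 0, 0, 0, 0, 0, 0, 0, 0, 0, 0, 0, 0, 0, 0]

```text
t: 9.8
eef_pos: [0.4875, -0.153, 0.0157]
tool_rot: [-0.0, 0.068, 0.998, -0.0]
wrist_force: [-2.5, 1.0, 5.9]
finger_gap: 0.0001
finger_force: 3.4
```

Request:
servo_tool:
  rows: [0, 0, 0, 0, 0, 0, 0, 0, 0, 0, 0, 0, 0, 0, 0, 0, 0, 0, 0, 0]

```text
t: 10.22
eef_pos: [0.4875, -0.153, 0.0158]
tool_rot: [-0.0, 0.068, 0.998, -0.0]
wrist_force: [-2.5, 1.0, 6.7]
finger_gap: -0.0001
finger_force: 3.4
```

Request:
servo_tool:
  rows: [0, 0, 0, 0, 0, 0, 0, 0, 0, 0, 0, 0, 0, 0, 0, 0, 0, 0, 0, 0]

```text
t: 10.63
eef_pos: [0.4875, -0.153, 0.0158]
tool_rot: [-0.0, 0.068, 0.998, -0.0]
wrist_force: [-2.8, 0.8, 7.4]
finger_gap: -0.0001
finger_force: 3.4
```

Request:
servo_tool:
  rows: [0, 0, 0, 0, 0, 0, 0, 0, 0, 0, 0, 0, 0, 0, 0, 0, 0, 0, 0, 0]

```text
t: 11.05
eef_pos: [0.4875, -0.1531, 0.0157]
tool_rot: [-0.0, 0.068, 0.998, -0.0]
wrist_force: [-1.7, 0.6, 6.2]
finger_gap: 0.0002
finger_force: 3.4
```

Request:
servo_tool:
  rows: [0, 0, -1, 0, 0, 0, -1, 0, 0, 0, -1, 0, 0, 0, -1, 0, 0, 0, -1.2, 0]

```text
t: 11.47
eef_pos: [0.4874, -0.153, 0.0203]
tool_rot: [-0.0, 0.068, 0.998, 0.0]
wrist_force: [-0.8, 0.0, 2.0]
finger_gap: 0.0
finger_force: 1.5
```

Request:
servo_tool:
  rows: [0, 0, -1.2, 0, 0, 0, -1.2, 0, 0, 0, -1.2, 0, 0, 0, -1.2, 0, -0.1, 0, -1.2, 0]

```text
t: 11.88
eef_pos: [0.4876, -0.153, 0.0267]
tool_rot: [-0.0, 0.068, 0.998, 0.0]
wrist_force: [-3.0, 0.1, 3.3]
finger_gap: 0.0001
finger_force: 2.2
```

Request:
servo_tool:
  rows: [-0.1, 0, -1.2, 0, -0.1, 0, -1.2, 0, -0.1, 0, -1.2, 0, -0.2, 0, -1.2, 0, -0.2, 0, -1.2, 0]

```text
t: 12.3
eef_pos: [0.4881, -0.1531, 0.0326]
tool_rot: [-0.0, 0.068, 0.998, 0.0]
wrist_force: [-4.5, 0.4, 5.4]
finger_gap: 0.0
finger_force: 2.8
```

Request:
servo_tool:
  rows: [-0.2, 0, -1.2, 0, -0.2, 0, -1.2, 0, -0.2, 0, -1.2, 0, -0.2, 0, -1.1, 0, -0.2, 0, -1, 0]

```text
t: 12.72
eef_pos: [0.4892, -0.1533, 0.0384]
tool_rot: [-0.0, 0.068, 0.998, 0.0]
wrist_force: [-4.7, 0.1, 6.2]
finger_gap: 0.0002
finger_force: 3.2
```

Request:
servo_tool:
  rows: [-0.2, 0, -1, 0, -0.2, 0, -1, 0, -0.2, 0, -0.8, 0, -0.2, 0, -0.8, 0, -0.2, 0, -0.7, 0]

```text
t: 13.13
eef_pos: [0.4902, -0.1534, 0.0429]
tool_rot: [-0.0, 0.068, 0.998, 0.0]
wrist_force: [-5.7, 0.7, 6.2]
finger_gap: 0.0001
finger_force: 3.3
```

Request:
servo_tool:
  rows: [0.2, 0, -0.7, 0, 0.2, 0, -0.6, 0, 0.1, 0, -0.6, 0, 0, 0, -0.6, 0, 0, 0, -0.5, 0]

```text
t: 13.55
eef_pos: [0.4908, -0.1535, 0.0464]
tool_rot: [0.001, 0.068, 0.998, -0.0]
wrist_force: [-2.0, -0.3, 6.8]
finger_gap: -0.0001
finger_force: 3.0
```

Request:
servo_tool:
  rows: [0, 0, -0.5, 0, 0, 0, -0.5, 0, 0, 0, -0.5, 0, 0, 0, -0.5, 0, 0, 0, -0.5, 0]

```text
t: 13.97
eef_pos: [0.4909, -0.1535, 0.0485]
tool_rot: [0.001, 0.068, 0.998, -0.0]
wrist_force: [2.0, -0.7, 2.0]
finger_gap: 0.0001
finger_force: 1.1
```

Nearly up: I'll ease off, then move straight up and outward, clear of the bin.

Request:
servo_tool:
  rows: [0, 0, -0.5, 0, 0, 0, -0.5, 0, 0, 0, -0.5, 0, 0, 0, -1, 0, 0, 0, -2, 0]

```text
t: 14.38
eef_pos: [0.4892, -0.1531, 0.0516]
tool_rot: [-0.001, 0.068, 0.998, 0.0]
wrist_force: [-0.1, 0.2, -0.2]
finger_gap: 0.0002
finger_force: 0.0
```

Request:
servo_tool:
  rows: [0, 0, -6, 0, 0, 0, -14, 0, 0, 0, -20, 0, 2, 0, -20, 0, 5, 0, -20, 0]

```text
t: 14.8
eef_pos: [0.4829, -0.1523, 0.1335]
tool_rot: [-0.0, 0.068, 0.998, 0.0]
wrist_force: [0.2, -1.1, 0.3]
finger_gap: 0.0
finger_force: 0.0
```

Request:
servo_tool:
  rows: [8, 0, -20, 0, 10, 0, -20, 0, 10, 0, -15, 0, 8, 0, -8, 0, 3, 0, -3, 0]

```text
t: 15.22
eef_pos: [0.4441, -0.1472, 0.2007]
tool_rot: [0.001, 0.068, 0.998, -0.001]
wrist_force: [0.8, -0.2, -1.0]
finger_gap: -0.0002
finger_force: 0.0
```

Request:
servo_tool:
  rows: [0, 0, 0, 0, 0, 0, 0, 0, 0, 0, 0, 0, 0, 0, 0, 0]

```text
t: 15.55
eef_pos: [0.4442, -0.1469, 0.1971]
tool_rot: [-0.001, 0.068, 0.998, 0.0]
wrist_force: [-0.4, -0.2, 0.4]
finger_gap: -0.0001
finger_force: 0.0
```

```bash
python3 w.py 0.45 -0.15 0.2; python3 - <<'E'
from h import *
im=robot.read_camera('side')
cv2.imwrite('pics/c5.png',cv2.resize(im[120:270,180:340],None,fx=5,fy=4,interpolation=cv2.INTER_CUBIC))
m=robot.mark_of('bin','side')[0];print(m)
E
```

```text
15.55 [ 0.4442 -0.1469  0.1971] xang 172.2 tool mm [-6.2 -2.2 -3. ] F [-0.4 -0.2  0.4] -9.761123655289892e-05
{'point': [286.2, 228.7], 'p': 0.87}
```

View pics/c5.png

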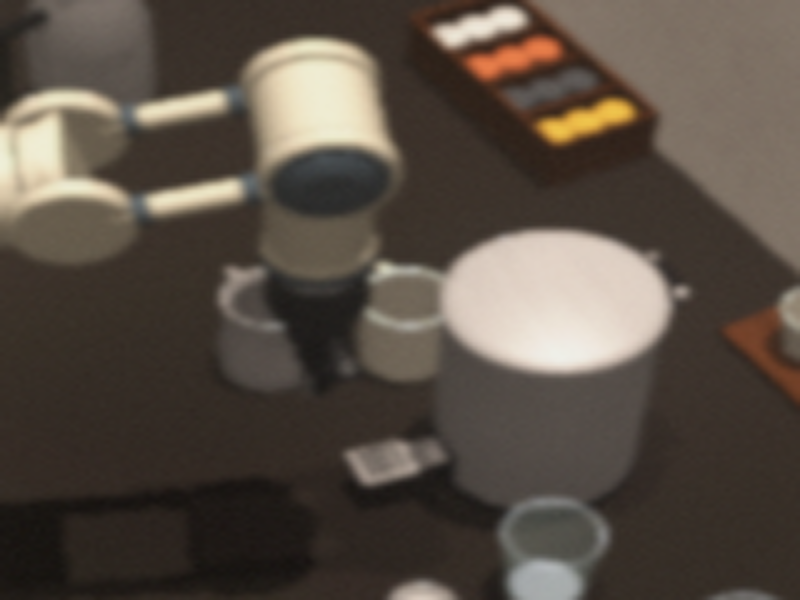

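The lid is shut, the pedal is up, and the bin sits at about (290,210), unmoved. The hand is clear.

```bash
python3 -c "
from workcell import robot
print(robot.close_job())"
```

```text
the job is handed in; nothing more can be done
None
```

I pressed the pedal to its stop, held the lid wide open for about 3 s, let the pedal up over about 3 s so the lid closed gently, then moved the hand clear; in the pictures the bin stayed put, and the job is handed in.

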